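# Trim the microscope lamp supply

## Task

Slide the dust shutter of the lamp supply fully open, turn the little knob down in the well until its pointer points straight at the index mark on the ring around the well, then slide the shutter fully shut again. Leave the well plate, the objective and the oil bottle where they stand.

Things in the scene. Friction and masses are not known exactly. Their poses are not given: they have to be found in the camera images.
- unit: Lamp supply: fixed grey metal case flat on the bench, 160 (x) x 280 (y) x 60 mm high, turned up to 20 degrees either way; origin at the centre of its underside, z up. In its flat top: a round upright-walled well, 72 mm across, 28 mm deep, centred at x 0, y -65 mm. Two steel rails, 6 wide, 9 high, lie along y on the top at x -50 and +50, from y -115 to +80. Vent slots at the +y end
- shutter (a joint): Dust shutter: a 90 x 90 mm clear pane, 4 mm thick, in a dark steel frame, sliding between the rails, its underside 3.5 mm above the panel. Value in m along the unit's +y: 0 = fully shut (centred over the well), 0.095 = end stop, fully open. It starts shut or up to 15 mm open, stays where it is left, and takes about 1.5 N to slide
- shutter_tab (a point): Centre of the top of the shutter's tab: an upright dark steel bar on the pane, 50 mm long along the unit's x, 10 mm thick along y, standing 22 mm above the pane (top 89.5 mm above the bench), 30 mm towards +y from the shutter's centre. It moves with the shutter; push its broad sides or pinch it
- knob (a joint): Angle of the knob in rad about its upright axis, counter-clockwise seen from above; 0 = pointer along the unit's +x. Stops at -2.4 and 2.4; held by friction (0.03 N m), it stays where it is left. It starts 0.55 to 1.85 rad counter-clockwise of the mark
- knob_grip (a point): Centre of the knob's top, on its axis, 5 mm below the panel (55 mm above the bench). Aluminium knob: a disc 30 mm across, 6 mm high, on the well's floor; on it an upright grip bar 12 mm wide, 26 mm long, 17 mm high, centred on the axis, with a nose 5 mm wide at one end, reaching 20 mm from the axis: the pointer, with a thin black line on top. The point's x runs towards the pointer
- knob_pointer (a point): On top of the knob's pointer nose, 18 mm from the knob's axis
- bezel: Flat fixed aluminium index ring on the panel round the well, 74 to 88 mm across, 1.2 mm high, only seen; origin on the well's axis at panel height, its x runs from the axis through the index mark. It is turned differently each time, within 23 degrees of the unit's +x
- index_mark (a point): The index mark: a small raised black bar across the ring, 8.5 x 4 mm, 40.5 mm from the well's axis; this is its middle, on its top
- wellplate: Bystander: white 24-well plate, 85 x 127 x 18 mm, lying loose on the bench; origin at the centre of its underside
- objective: Bystander: loose steel microscope objective, 34 mm across and 48 mm high, standing on the bench; origin at the centre of its underside
- oil: Bystander: small loose amber oil bottle, 32 mm across and 60 mm high; origin at the centre of its underside

How it is judged:
By the outcome, as a careful person would: the job done as asked, in the order asked, and still so for the second after the job is handed in, with the robot touching nothing.
It also fails if it takes over 72 s, if anything falls off the work surface, if the arm or the gripper's body presses on something with over 40 N, if the wrist force passes 120 N, or if a joint passes its speed limit or range.

## Robot

A 7-joint arm with a two-finger parallel gripper is mounted at the origin on the work surface. World frame = base frame: x ahead of the robot, y to its left, z up, the work surface at z = 0. Lengths are in m, angles in rad, forces in N, time in s.
With the tool pointing down it reaches from about 0.4 to 0.85 m from the base axis. Payload 6.9 kg.
Tool frame: the origin (TCP) lies on the centre line of the jaws, within the pads' length; the fingertips stand 19 mm ahead of it and the grasp point (between the pads) is the TCP; z points along the fingers, y is the line along which they close (so a half turn about z gives the same grasp; the last joint's range is limited). The gripper opens to 85 mm and grips with 20 to 120 N. Pads are 22 mm wide; open, the fingers measure 114 mm over their backs; the gripper's body (76 mm by 85 mm) begins 54 mm behind the grasp point. The pads swing forward as they close: fully open they stand 13 mm farther back than shut.
Start: joints at [-1.103, 0.507, -0.238, 1.5, 0.126, 1.149, -0.155], TCP at [0.221, 0.585, 0.25] pointing down, gripper open.
Joint ranges: [-3.08, 3.08], [-0.24, 2.05], [-1.43, 1.35], [0, 2.5], [-1.52, 4.66], [0.17, 1.96], [-2.89, 2.89]. Speed limits (rad/s): [2.39, 2.39, 3.14, 3.14, 3.14, 3.14, 3.14].

## Interface

Orientations are given as a unit quaternion [w, x, y, z].
In Python, from workcell import robot, grip, kinematics, telemetry, capture, get_calibration, find_in, spot_point gives the robot as it stands. The module is installed in compiled form; this text tells all that it offers. Calls block until the motion is done:
- robot.goto(position, orientation): joint-space move of the TCP to a pose.
- robot.line_to(position, rate=0.15, ori=None, guard=None): straight line of the TCP; ori=None keeps the orientation; rate is the mean speed in m/s. With guard (N) it stops when the force on the tool has changed by that much, and returns True; else False.
- robot.move_joints(angles): joint-space move.
- grip(opening, grasp_force=None): finger opening in m; grasp_force is the grip in N (None keeps the last); returns when the fingers have stopped.
- robot.sleep(seconds).
- kinematics.inverse_kinematics(position, orientation): joint angles nearest the present ones, or None.
- telemetry.sense(): the state.
- capture(name): name is "scene" or "side" or "wrist"; returns the picture (400x640x3 uint8, red, green, blue); there is no depth.
- get_calibration(name): a dict with "fx", "fy", "cx", "cy" (pixels), "T" (4x4, takes a point from camera to world coordinates); the wrist camera has in their place "tool_from_camera" (4x4, takes a point from camera to tool coordinates, whose origin is the TCP and whose axes are the flange's). Camera axes: x right, y down, z forward; pixel columns grow to the right and rows downward; lengths in m; the calibration is good to about 2 mm. A picture is of the moment at which its call begins: read the wrist's pose just before it. get_calibration takes no time and is no camera call.
A pose or a line that the arm cannot do raises robot.Unreachable and nothing moves.
- robot.close_job(): hands the job in; it is judged then, once.
Trained networks look in the newest picture that a camera, given by its name, has taken for a name from the list of things; names that differ only in an ending like _2 or _b are one class to them, and where a whole thing is asked for, a point or a joint stands for the part that bears it (a point fixed in the world has none). Each returns a list of dicts, best first, with "conf" (0 to 1); they miss things now and then, are a little off and sometimes report something else, mostly with a low value. They report only what shows in the picture. A call takes as long as a camera call.
- find_in(camera, thing): "bbox" ([left, top, right, bottom] in pixels, round what is visible of it).
- spot_point(camera, thing): "centre" ([column, row] in pixels: a listed point, or the origin of a listed thing).
The state is a dict: "t": time; "q": joint angles; "joint_vel": joint speeds; "tau": joint torques, N m; "position": TCP position; "tcp_rot": TCP orientation; "force": force on the tool from outside, world axes, zero at the start; "torque": the same for the moment, N m; "finger_gap": finger opening in m; "grip_force": force on a finger pad.
Only numpy, scipy, OpenCV 4.12 (cv2) and the standard library are available. Lean on these libraries where they do the work, as an engineer would, in place of code of your own. Each camera call takes 0.05 s, during which the arm holds its last target. There are 200 camera calls.

## Working session

There is one attempt and no reset: what is moved stays moved. The work goes in short steps, each a Python script; the robot and the scene stay as the last script left them, time stands still between calls to the robot, and variables do not carry over. Pictures are saved under pics/ and viewed, at most 10 in all, crops included, and the job is handed in when it is done.

```bash
mkdir -p pics
python3 - <<'E'
from workcell import *
import cv2,numpy as np
s=telemetry.sense();print(s['t'],s['position'],s['tcp_rot'],s['finger_gap'])
ims=[]
for c in ["scene","side"]:
    im=capture(c);ims.append(im)
    k=get_calibration(c);print(c,k['fx'],np.round(k['T'],3).tolist())
    for n in ["shutter_tab","knob_grip","knob_pointer","index_mark","bezel","unit","wellplate","objective","oil"]:
        print(n,[(np.round(d['centre'],1).tolist(),round(d['conf'],2)) for d in spot_point(c,n)[:2]])
print(get_calibration("wrist"))
cv2.imwrite('pics/a.png',cv2.cvtColor(cv2.resize(ims[0],(800,500)),cv2.COLOR_RGB2BGR))
cv2.imwrite('pics/b.png',cv2.cvtColor(cv2.resize(ims[1],(800,500)),cv2.COLOR_RGB2BGR))
print(telemetry.sense()['t'])
E
```

```text
0.0 [0.22115501 0.58408297 0.24943103] [-1.57161997e-04  1.79931919e-01  9.83678675e-01 -8.62223270e-04] 0.08538013372831862
scene 448.03913361950936 [[0.147, 0.777, -0.612, 1.258], [0.989, -0.105, 0.105, -0.071], [0.018, -0.621, -0.784, 0.879], [0.0, 0.0, 0.0, 1.0]]
shutter_tab [([299.8, 167.4], 0.93)]
knob_grip []
knob_pointer []
index_mark [([282.1, 193.8], 0.54)]
bezel []
unit [([304.9, 189.2], 0.76)]
wellplate [([402.7, 183.4], 0.58)]
objective [([228.5, 199.7], 0.53)]
oil [([222.9, 234.9], 0.52)]
side 369.87733248822906 [[0.996, -0.06, 0.066, 0.573], [-0.088, -0.768, 0.634, -0.416], [0.013, -0.637, -0.771, 0.603], [0.0, 0.0, 0.0, 1.0]]
shutter_tab [([279.1, 211.0], 0.93)]
knob_grip [([281.1, 207.7], 0.33)]
knob_pointer []
index_mark [([302.6, 240.2], 0.59)]
bezel []
unit [([277.8, 228.2], 0.87)]
wellplate [([278.4, 146.9], 0.88)]
objective [([277.8, 327.1], 0.91)]
oil [([343.5, 330.4], 0.88)]
{'fx': 291.3874441884374, 'fy': 291.3874441884374, 'cx': 311.40364080552, 'cy': 198.4242026158604, 'tool_from_camera': array([[ 8.92354975e-04, -9.45237641e-01, -3.26381688e-01,
         8.36190087e-02],
       [ 9.99999247e-01,  5.68714859e-04,  1.08702058e-03,
         2.13188424e-04],
       [-8.41874655e-04, -3.26382412e-01,  9.45237437e-01,
        -1.23255004e-01],
       [ 0.00000000e+00,  0.00000000e+00,  0.00000000e+00,
         1.00000000e+00]])}
1.0
```

View pics/a.png

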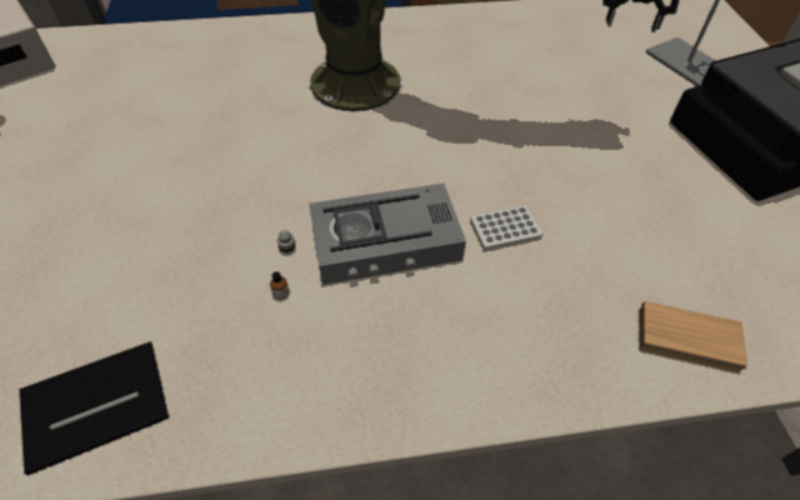

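View pics/b.png

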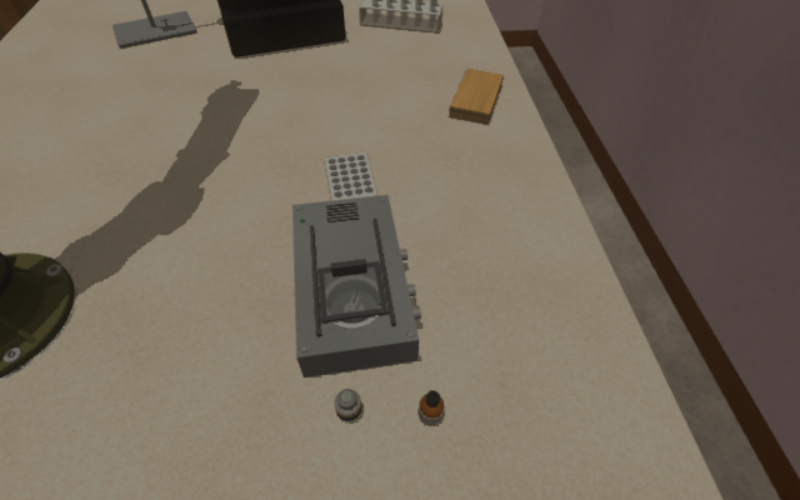

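The scene view shows the unit at about (300,189) in original pixels, with the shutter over the well. The plate is on the +y side, and the objective and oil bottle are near the -y end. The side view agrees with this, with the tab at (279,211). Next I'll triangulate and look with the wrist camera.

```bash
cat > h.py <<'E'
from workcell import *
import cv2,numpy as np
from scipy.spatial.transform import Rotation as R
def rot(q): return R.from_quat(np.roll(q,-1))
def cam(c,s=None):
    k=get_calibration(c)
    if c!="wrist": return k,k['T']
    s=s or telemetry.sense(); M=np.eye(4);M[:3,:3]=rot(s['tcp_rot']).as_matrix();M[:3,3]=s['position']
    return k,M@k['tool_from_camera']
def onz(kT,px,z):
    k,T=kT; d=T[:3,:3]@[(px[0]-k['cx'])/k['fx'],(px[1]-k['cy'])/k['fy'],1]
    return T[:3,3]+d*(z-T[2,3])/d[2]
def proj(kT,p):
    k,T=kT; c=np.linalg.inv(T)@np.append(p,1); return np.array([k['fx']*c[0]/c[2]+k['cx'],k['fy']*c[1]/c[2]+k['cy']])
def down(yaw):  # tool z down, tool x at world angle yaw (tool y = yaw-90deg)
    return np.roll((R.from_euler('z',yaw)*R.from_euler('x',np.pi)).as_quat(),1)
def spots(c,names):
    for n in names:
        for d in spot_point(c,n)[:1]: yield n,d['centre'],d['conf']
def save(im,name): cv2.imwrite('pics/'+name,cv2.cvtColor(im,cv2.COLOR_RGB2BGR))
E
python3 - <<'E'
from h import *
px={'scene':dict(tab=(299.8,167.4),mark=(282.1,193.8),unit=(304.9,189.2),oil=(222.9,234.9),obj=(228.5,199.7),plate=(402.7,183.4)),
'side':dict(tab=(279.1,211),mark=(302.6,240.2),unit=(277.8,228.2),oil=(343.5,330.4),obj=(277.8,327.1),plate=(278.4,146.9))}
for c in px:
    for n,z in dict(tab=.0895,mark=.0612,unit=0,oil=0,obj=0,plate=0).items(): print(c,n,onz(cam(c),px[c][n],z)[:2].round(3))
s=telemetry.sense()
for yaw in np.radians([-90,0,90,180]):
    for p in [(.6,0.04,.2)]:
        print(yaw,kinematics.inverse_kinematics(np.array(p),down(yaw)))
E
```

```text
scene tab [ 0.537 -0.008]
scene mark [ 0.589 -0.057]
scene unit [0.531 0.003]
scene oil [ 0.644 -0.204]
scene obj [ 0.54  -0.189]
scene plate [0.545 0.256]
side tab [ 0.542 -0.012]
side mark [ 0.58  -0.057]
side unit [0.533 0.016]
side oil [ 0.638 -0.198]
side obj [ 0.53  -0.184]
side plate [0.538 0.255]
-1.5707963267948966 [ 0.23608485  0.55099604 -0.55477679  1.63655648  0.32408932  1.04715046
  2.72546724]
0.0 [-0.4292791   0.55856521  0.52663546  1.64578471 -0.31724144  1.02347124
 -1.37277899]
1.5707963267948966 [-0.28417327  0.52315668  0.28225242  1.64383284 -0.16632171  0.99824337
  0.05264121]
3.141592653589793 [-0.0322083   0.50862126 -0.11827494  1.64028875  0.06848582  0.99672981
  1.39793823]
```

Run:
```python
from h import *
robot.goto(np.array([.54,-.03,.28]),down(np.pi))
kT=cam("wrist"); im=capture("wrist"); save(im,'w1.png')
for n,p,c in spots("wrist",["shutter_tab","index_mark","knob_grip","knob_pointer","unit","bezel"]):
    z=dict(shutter_tab=.0895,index_mark=.0612,knob_grip=.055,knob_pointer=.055,unit=0,bezel=.06)[n]
    print(n,np.round(p,1),round(c,2),onz(kT,p,z).round(4))
print(telemetry.sense()['t'])
```

```text
shutter_tab [327.9 177.1] 0.87 [ 0.5398 -0.0102  0.0895]
unit [340.9 162.7] 0.88 [0.5427 0.013  0.    ]
3.8083
```

View pics/w1.png

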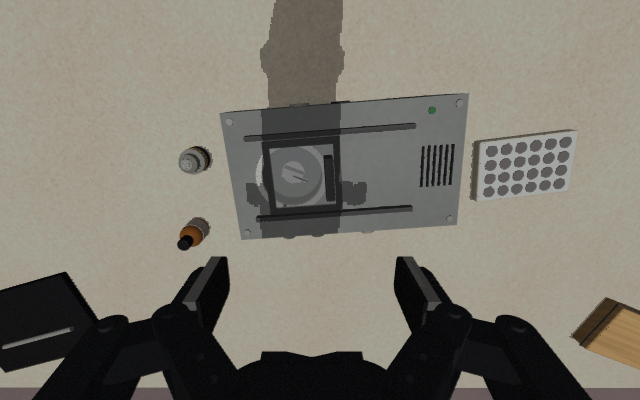

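The wrist picture shows the panel corners at about (220,113), (468,94), (457,224) and (241,240). The rails run from (245,138) to (416,125) and from (257,218) to (412,208). The tab is at (328,177), and the pointer is visible through the pane at (292,174). I'll fit the unit pose from these.

Run:
```python
from h import *
from scipy.optimize import least_squares
kT=cam("wrist")
# unit pts (world +y right in image; up in image = -x)
P=[(-.08,-.14,.06),(-.08,.14,.06),(.08,.14,.06),(.08,-.14,.06),(-.05,-.115,.069),(-.05,.08,.069),(.05,-.115,.069),(.05,.08,.069)]
X=[(220,113),(468,94),(457,224),(241,240),(245,138),(416,125),(257,218),(412,208)]
W=lambda v,p:np.array([v[0]+np.cos(v[2])*p[0]-np.sin(v[2])*p[1],v[1]+np.sin(v[2])*p[0]+np.cos(v[2])*p[1],p[2]])
f=lambda v:np.concatenate([proj(kT,W(v,p))-x for p,x in zip(P,X)])
r=least_squares(f,[.54,.01,.1],loss='soft_l1');v=r.x
print(v,f(v).round(1))
t=onz(kT,(327.9,177.1),.0895)
d=t[:2]-v[:2];c,s=np.cos(v[2]),np.sin(v[2]);print('tab in unit',c*d[0]+s*d[1],-s*d[0]+c*d[1],'shutter',-s*d[0]+c*d[1]+.035)
print('well',W(v,(0,-.065,.06)))
np.save('unit.npy',v)
```

```text
[0.54129919 0.01213125 0.07702558] [-0.7 -0.5  1.5 -1.5 -0.1  0.5  0.1 -0.6 -1.5  0.6  0.6  0.2 -1.3  1.7
  1.2  0.6]
tab in unit -0.003332201957140606 -0.023039448526469903 shutter 0.0119605514735301
well [ 0.54630091 -0.05267603  0.06      ]
```

```bash
cat >> h.py <<'E'
def U(x,y,z):
    v=np.load('unit.npy');c,s=np.cos(v[2]),np.sin(v[2]);return np.array([v[0]+c*x-s*y,v[1]+s*x+c*y,z])
YAW=float(np.load('unit.npy')[2]) 
def inU(p):
    v=np.load('unit.npy');c,s=np.cos(v[2]),np.sin(v[2]);d=np.asarray(p)[:2]-v[:2];return np.array([c*d[0]+s*d[1],-s*d[0]+c*d[1]])
E
python3 - <<'E'
from h import *
q=down(np.pi+YAW); y0=-.023
grip(.045,25)
robot.goto(U(0,y0,.14),q)
print(robot.line_to(U(0,y0,.092),rate=.1,guard=8))
grip(0.0,25); s=telemetry.sense(); print(s['t'],s['finger_gap'],s['grip_force'],s['position'],s['force'])
print('stop',robot.line_to(U(0,.066,.092),rate=.06,guard=12))
s=telemetry.sense(); print(s['t'],s['finger_gap'],inU(s['position']),s['force'])
E
```

```text
False
5.95 0.009293290089811066 28.367730975151062 [ 0.54351236 -0.01066246  0.09270972] [-0.78172317  1.05140272  6.89647998]
stop True
7.25 0.009126019342057312 [0.00033078 0.0599529 ] [-0.59658867 -0.85054281  5.34287249]
```

Run:
```python
from h import *
q=down(np.pi+YAW)
grip(.045)
robot.line_to(U(0,.06,.14),rate=.2)
robot.goto(U(0.0,-.065,.19),q)
kT=cam("wrist"); im=capture("wrist"); save(im,'w2.png')
for n,p,c in spots("wrist",["shutter_tab","index_mark","knob_grip","knob_pointer","bezel"]):
    z=dict(shutter_tab=.0895,index_mark=.0612,knob_grip=.055,knob_pointer=.055,bezel=.06)[n]
    w=onz(kT,p,z); print(n,np.round(p,1),round(c,2),w.round(4),inU(w).round(4))
print(telemetry.sense()['t'])
```

```text
shutter_tab [459.9 206.1] 0.85 [0.5365 0.0681 0.0895] [-0.0005  0.0562]
index_mark [296.4 235.9] 0.57 [ 0.5876 -0.0641  0.0612] [ 0.0403 -0.0795]
knob_grip [313.9 199.6] 0.89 [ 0.5519 -0.0501  0.055 ] [ 0.0058 -0.0628]
knob_pointer [327.8 200.5] 0.95 [ 0.5518 -0.037   0.055 ] [ 0.0067 -0.0498]
bezel [369.8 181.8] 0.49 [ 0.5295 -0.0015  0.06  ] [-0.0128 -0.0127]
8.975
```

View pics/w2.png

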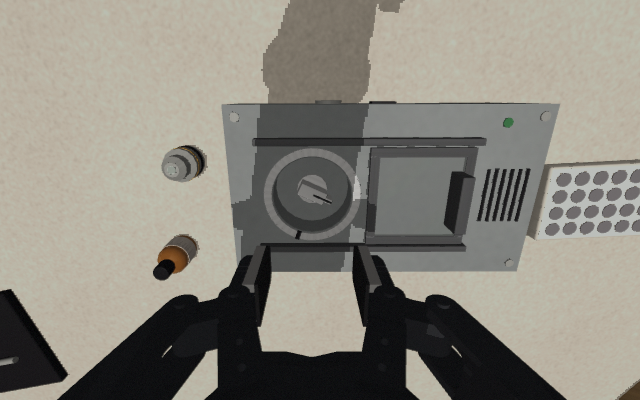

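The shutter is fully open. The frame's right edge is at column 477, just inside the rail end at 485. The knob's pointer tip is at about (331,204) and the index mark at (298,235). I'll take a closer look to get the angles.

```bash
cat >> h.py <<'E'
def look(name,dx=.022,z=.125,crop=True):
    robot.goto(U(dx,-.065,z),down(np.pi+YAW)); robot.sleep(.2)
    kT=cam("wrist"); im=capture("wrist"); r={}
    for n,p,c in spots("wrist",["index_mark","knob_grip","knob_pointer"]):
        w=inU(onz(kT,p,.0612 if n=="index_mark" else .055)); r[n]=w; print(n,np.round(p,1),round(c,2),w.round(4))
    x,y=proj(kT,U(0,-.065,.058)).astype(int)
    x0,y0=x-75,y-70; print('crop origin',x0,y0,'scale 5')
    save(cv2.resize(im[y0:y0+120,x0:x0+150],None,fx=5,fy=5,interpolation=cv2.INTER_CUBIC),name); save(im,'full_'+name)
    return kT,r
E
python3 - <<'E'
from h import *
look('w3.png')
print(telemetry.sense()['t'])
E
```

```text
index_mark [290.2 244.8] 0.66 [ 0.04   -0.0805]
knob_grip [316.6 194.9] 0.91 [ 0.0039 -0.0615]
knob_pointer [336.1 202.2] 0.71 [ 0.0094 -0.0475]
crop origin 236 120 scale 5
9.75
```

View pics/w3.png

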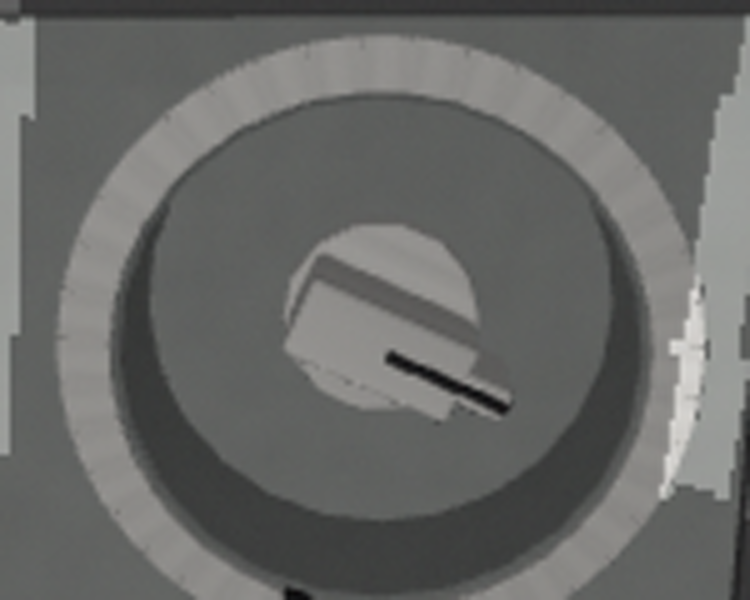

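In the 5x crop the pointer line runs from (388,356) to (510,405). The ring's outer edge is at x=57 on the left and y=37 at the top, and the mark begins at (298,590). I'll extract the mark and ring numerically.

```bash
cat >> h.py <<'E'
def measure(name,show=False):
    """pointer & mark angle in unit frame from full picture at the present pose"""
    kT=cam("wrist"); g=cv2.cvtColor(cv2.imread('pics/full_'+name),cv2.COLOR_BGR2GRAY).astype(float)
    # rectify to unit-frame panel plane maps, 0.25 mm/px, x right, y up
    def rect(z,cx=0,cy=-.065,n=400):
        i=(np.arange(n)-n/2)*.00025
        H=[];D=[(0,0),(n-1,0),(n-1,n-1),(0,n-1)]
        S=[proj(kT,U(cx+i[a],cy-i[b],z)) for a,b in D]
        return cv2.warpPerspective(g,cv2.getPerspectiveTransform(np.float32(S),np.float32(D)),(n,n),flags=cv2.INTER_CUBIC)
    return kT,rect(.0612),rect(.055)
E
python3 - <<'E'
from h import *
kT,A,B=measure('w3.png')
cv2.imwrite('pics/rect3.png',np.hstack([A,B]).clip(0,255).astype(np.uint8))
E
```

```text
(no output)
```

View pics/rect3.png

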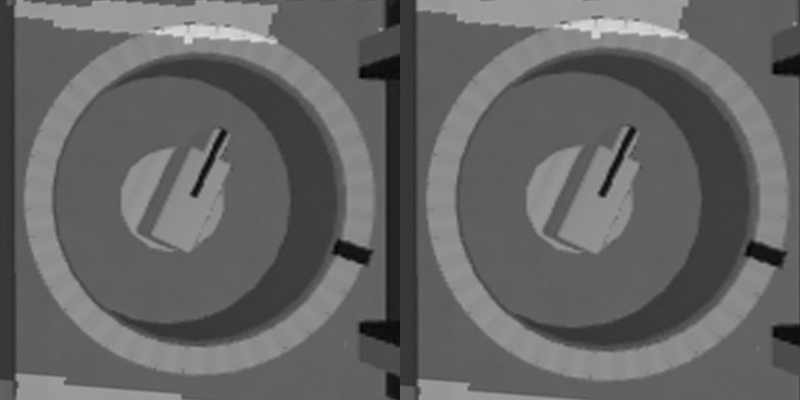

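The rectified views show the ring concentric with my fitted axis (outer edge 24 to 375 px, centre about 199.5, 200). The mark is at (352,253) and the pointer line runs from (601,197) to (631,127). I'll segment these for exact angles, then grasp and turn.

```bash
cat >> h.py <<'E'
def angles(name):
    kT,A,B=measure(name); yy,xx=np.mgrid[:400,:400]; rr=np.hypot(xx-200,yy-200)
    m=(A<38)&(rr>148)&(rr<176); n,l,st,ce=cv2.connectedComponentsWithStats(m.astype(np.uint8))
    ok=[i for i in range(1,n) if st[i,4]>60 and abs(np.arctan2(200-ce[i][1],ce[i][0]-200))<.5]
    for i in ok: print('mark',st[i,4],ce[i],np.degrees(np.arctan2(200-ce[i][1],ce[i][0]-200)))
    m=(B<45)&(rr<90); n,l,st,ce=cv2.connectedComponentsWithStats(m.astype(np.uint8))
    for i in range(1,n):
        if st[i,4]<100: continue
        y,x=np.nonzero(l==i); w,V=np.linalg.eigh(np.cov(x,-y)); d=V[:,1]; c=np.array([ce[i][0]-200,200-ce[i][1]]); d*=np.sign(d@c)
        print('line',st[i,4],ce[i],'dir',np.degrees(np.arctan2(d[1],d[0])),'axis offset mm',.25*(c@[-d[1],d[0]]),'len',4*.25*w[1]**.5*.866)
E
python3 - <<'E'
from h import *
angles('w3.png')
for a in (66.5,20,-19.3): print(kinematics.inverse_kinematics(U(0,-.065,.061),down(YAW+np.radians(a))))
E
```

```text
mark 363 [353.33333333 252.61707989] -18.93990715032375
line 351 [217.01424501 161.13960114] dir 64.87609288444492 axis offset mm 0.27367110025641245 len 18.629249889629662
[-0.29453522  0.68362256  0.55223565  1.93273151 -0.55478518  0.68027285
  0.26695628]
[-0.41880015  0.75497626  0.7812241   1.93421261 -0.75993156  0.77605418
 -0.34204875]
[-0.56919353  0.93806553  1.14983885  1.93587547 -1.03727994  1.02518917
 -0.75620054]
```

Run:
```python
from h import *
p=lambda z:U(0,-.065,z)
Q=lambda a:down(YAW+np.pi+np.radians(a))
for a in (65.5,20,-19): print(kinematics.inverse_kinematics(p(.061),Q(a)).round(2))
grip(.024,20)
robot.goto(p(.11),Q(65.5))
print('q',telemetry.sense()['q'].round(2))
print('hit',robot.line_to(p(.061),rate=.08,guard=6))
f0=telemetry.sense()['force']
grip(0.0,20); robot.sleep(.2); s=telemetry.sense()
print(s['t'],s['finger_gap'],s['grip_force'],s['position'],p(.061),s['force']-f0,s['torque'])
save(capture("wrist"),'g1.png')
```

```text
[ 0.22  0.62 -0.25  1.93  0.25  0.62  2.6 ]
[ 0.08  0.61 -0.05  1.93  0.05  0.6   2.  ]
[-0.02  0.62  0.12  1.93 -0.12  0.6   1.49]
q [ 0.24  0.55 -0.28  1.88  0.22  0.74  2.62]
hit False
12.1667 0.011133946926950335 24.72949594259262 [ 0.54629039 -0.05254772  0.06155437] [ 0.54630091 -0.05267603  0.061     ] [-2.85680338  1.77436711  6.21156442] [ 0.22170197  0.56267394 -0.0376087 ]
```

Run:
```python
from h import *
p=lambda z:U(0,-.065,z)
Q=lambda a:down(YAW+np.pi+np.radians(a))
for a in np.linspace(65.5,-18.9,8)[1:]:
    robot.goto(p(.0615),Q(a)); s=telemetry.sense(); print(round(a,1),round(s['t'],2),s['force'].round(1),round(s['torque'][2],3),round(s['finger_gap'],4))
robot.sleep(.3); s=telemetry.sense(); x=rot(s['tcp_rot']).as_matrix()[:,0]; print('yaw err',np.degrees(np.arctan2(-x[1],-x[0])-YAW))
grip(.024); robot.line_to(p(.11),rate=.1)
look('w4.png'); angles('w4.png'); kT,A,B=measure('w4.png')
cv2.imwrite('pics/rect4.png',np.hstack([A,B]).clip(0,255).astype(np.uint8)); print(telemetry.sense()['t'])
```

```text
53.4 12.49 [-1.7 -0.   1.9] -0.06 0.0111
41.4 12.76 [-1.7  0.   3. ] -0.04 0.0114
29.3 13.03 [-0.9  0.8  2.4] -0.031 0.0108
17.3 13.29 [-1.5  0.4  3.5] -0.056 0.0113
5.2 13.56 [-0.8  0.3  3.1] -0.047 0.0118
-6.8 13.82 [-0.3 -0.3  3.7] -0.036 0.0113
-18.9 14.09 [-0.7 -0.3  4.2] -0.062 0.0115
yaw err -18.699513010114316
index_mark [292.7 249.3] 0.87 [ 0.0401 -0.0783]
knob_grip [313.9 195.3] 0.78 [ 0.0013 -0.063 ]
knob_pointer [302.7 218.5] 0.72 [ 0.0188 -0.071 ]
crop origin 236 124 scale 5
mark 123 [355.11382114 129.93495935] 24.30873319564526
mark 498 [355.21686747 255.54016064] -19.688376150498023
line 321 [246.14330218 213.17757009] dir -18.667424403662842 axis offset mm 0.5712399811263547 len 18.582881924985486
16.05
```

View pics/rect4.png

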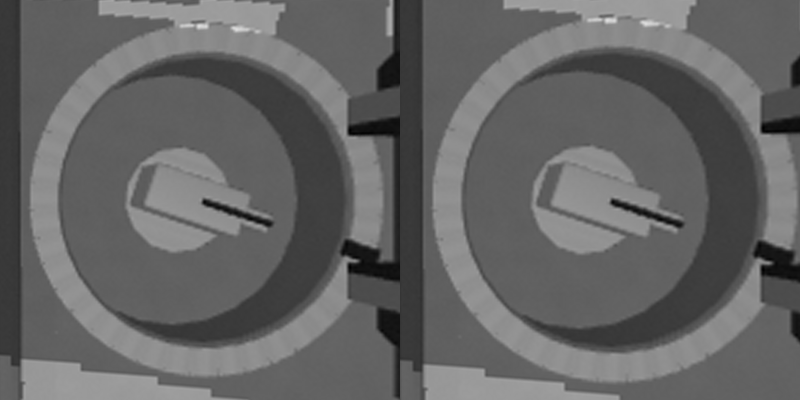

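The pointer now points nearly at the mark, but the fingers crowd the mark and the ring centre has shifted about 6 px. I'll take cleaner views with the fingers wide and fit the ring centre.

```bash
cat >> h.py <<'E'
from scipy.optimize import least_squares
def fine(name):
    kT,A,B=measure(name)
    P=cv2.warpPolar(A.astype(np.float32),(220,720),(200,200),220,cv2.WARP_POLAR_LINEAR)
    G=np.diff(cv2.GaussianBlur(P,(5,5),1.2),axis=1)[:,160:192]
    th=np.radians(np.arange(720)/2); r=160+G.argmin(1)+.5; k=(G.min(1)<-4)
    pts=np.c_[200+r*np.cos(th),200+r*np.sin(th)][k]
    f=least_squares(lambda v:np.hypot(*(pts-v[:2]).T)-176,[200,200],loss='soft_l1',f_scale=1).x
    res=np.hypot(*(pts-f).T)-176
    yy,xx=np.mgrid[:400,:400]; rr=np.hypot(xx-f[0],yy-f[1]); an=np.arctan2(f[1]-yy,xx-f[0])
    w=np.where((rr>150)&(rr<174)&(abs(an+.33)<.2),(75-A).clip(0,None),0); mk=np.degrees((w*an).sum()/w.sum())
    mxy=np.array([(w*xx).sum(),(w*yy).sum()])/w.sum()
    w=np.where((rr<85)&(B<75),75-B,0); w[(xx<f[0]-2)|(abs(yy-f[1])>40)]=0
    c=np.array([(w*xx).sum(),(w*yy).sum()])/w.sum(); C=np.cov(np.c_[xx.ravel(),yy.ravel()].T,aweights=w.ravel().clip(0)); d=np.linalg.eigh(C)[1][:,1]; d*=np.sign(d[0])
    print('centre',f.round(1),'ring res',abs(res).mean().round(2),len(pts),'mark',mk.round(2),mxy.round(1),'line dir',np.degrees(np.arctan2(-d[1],d[0])).round(2),'c',c.round(1),'bearing',np.degrees(np.arctan2(f[1]-c[1],c[0]-f[0])).round(2))
    return A,B
E
python3 - <<'E'
from h import *
grip(.085)
fr=[]
for i,(dx,z) in enumerate([(.035,.135),(.05,.15),(.04,.17)]):
    n=f'v{i}.png'; look(n,dx,z); fr.append(np.hstack(fine(n)))
cv2.imwrite('pics/rect5.png',fr[0].clip(0,255).astype(np.uint8)); print(telemetry.sense()['t'])
E
```

```text
index_mark [291.9 225.3] 0.87 [ 0.0396 -0.0792]
knob_grip [312.8 173.6] 0.8 [ 0.0019 -0.0638]
knob_pointer [303.5 196.9] 0.86 [ 0.0196 -0.0706]
crop origin 236 101 scale 5
centre [204.  199.9] ring res 1.14 696 mark -19.05 [357.2 252.7] line dir -18.65 c [244.  213.6] bearing -19.0
index_mark [293.4 200.2] 0.6 [ 0.0399 -0.0787]
knob_pointer [303.6 170.4] 0.75 [ 0.0179 -0.0708]
crop origin 236 77 scale 5
centre [204.5 199.8] ring res 1.22 684 mark -19.14 [357.5 252.9] line dir -18.52 c [244.4 213.5] bearing -18.97
index_mark [294.6 202.1] 0.63 [ 0.0397 -0.0789]
knob_grip [312.  154.5] 0.67 [ 0.0004 -0.0642]
knob_pointer [300.5 174.9] 0.59 [ 0.0176 -0.0739]
crop origin 236 84 scale 5
centre [202.1 199.8] ring res 1.53 682 mark -19.12 [355.2 252.9] line dir -18.44 c [242.9 213.9] bearing -19.12
18.6167
  a = op(a[slice1], a[slice2])
```

View pics/rect5.png

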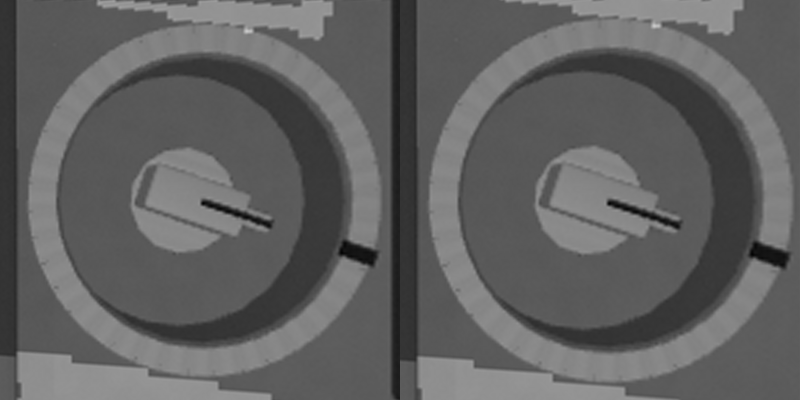

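The pointer bearing is -19.0° (line direction -18.5°) and the mark is at -19.1°, so they agree within about half a degree. Now I'll close the shutter.

Run:
```python
from h import *
q=down(np.pi+YAW)
grip(.045,25)
robot.goto(U(0,.06,.14),q)
print(robot.line_to(U(0,.06,.092),rate=.1,guard=8))
grip(0.0,25); s=telemetry.sense(); print(s['t'],s['finger_gap'],inU(s['position']))
print('stop',robot.line_to(U(0,-.041,.092),rate=.06,guard=12))
s=telemetry.sense(); print(s['t'],s['finger_gap'],inU(s['position']),s['force'])
grip(.045); robot.line_to(U(0,-.035,.14),rate=.2)
robot.goto(U(.0,-.03,.25),q); robot.sleep(.2)
kT=cam("wrist"); save(capture("wrist"),'w6.png')
for n,p,c in spots("wrist",["shutter_tab","index_mark","knob_pointer","wellplate","objective","oil"]):
    w=onz(kT,p,dict(shutter_tab=.0895,index_mark=.0612,knob_pointer=.055).get(n,0)); print(n,np.round(p,1),round(c,2),w.round(3),inU(w).round(4))
print(telemetry.sense()['t'])
```

```text
False
20.7333 0.009306138816837693 [0.00041701 0.05994909]
stop True
22.2083 0.00910582466265255 [ 0.00047825 -0.03505017] [0.61525925 1.02032868 6.25244318]
shutter_tab [305.1 187.3] 0.71 [ 0.545 -0.024  0.09 ] [ 0.0007 -0.036 ]
wellplate [521.7 183.7] 0.95 [0.544 0.262 0.   ] [0.0224 0.2494]
objective [183.1 149.4] 0.88 [ 0.533 -0.182  0.   ] [-0.0228 -0.1932]
oil [176.9 224.4] 0.93 [ 0.639 -0.197  0.   ] [ 0.0814 -0.2165]
24.1
```

View pics/w6.png

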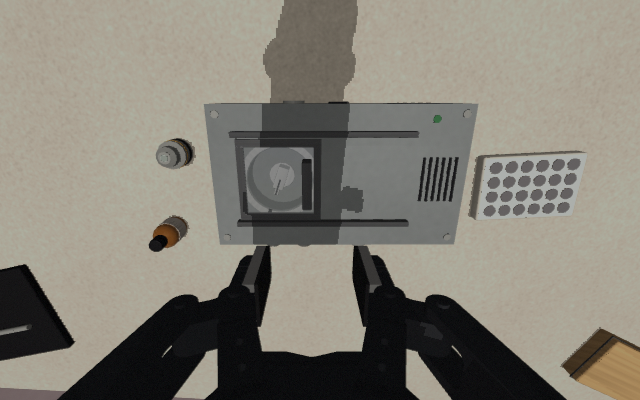

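The shutter is fully shut, with travel from 59.95 to -35.05 mm, which is 95.0 mm stop to stop. The tab is at (305,187), the pointer aims at the mark near (270,210), and the plate, objective and bottle haven't moved. I'll hand the job in.

```bash
python3 -c "
from workcell import *
print(robot.close_job())"
```

```text
the job is handed in; nothing more can be done
None
```

The job is handed in at about 24 s of the 72 s allowed: the shutter was slid fully open, the knob was turned to within about half a degree of the index mark by camera, and the shutter was slid fully shut again, with the well plate, objective and oil bottle left where they stood.

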